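# Clamp the specimen block and put the other samples away

## Task

Lay the orange-based specimen block flat on the bed of the vise, between the jaws, and turn the T-handle clockwise until the resistance rises and the red spring pad is pressed about half-way in, never fully in. Put all the other samples away by type: tissue cassettes in the blue tray, round mounts in the white tray. Leave the bottle, jar, slide box, tweezers and dish where they are.

Things in the scene. Friction and masses are not known exactly. Their poses are not given: they have to be found in the camera images.
- specimen_center (a point): Centre of the specimen block: the largest of the samples, a 50 x 28 x 20 mm (x, y, z) block of amber resin with a brown section on top, on an orange base; about 60 g. It starts lying flat, z up, its 50 mm x axis within 0.5 rad of the world x axis. It goes into the vise flat, with the 28 mm width (y) across the jaws and the 50 mm length along them.
- vise_seat (a point): Point on top of the vise bed (40 mm above the table) where the specimen's underside centre comes to lie once clamped. z up, y across the jaws. The vise: fixed white base plate 90 x 205 mm, aluminium bed 34 mm wide in x, dark fixed jaw at -y, moving jaw with red spring pad at +y, blue gearbox (50 mm square) with upright T-handle at y = +115 mm. The block's ends overhang jaws and bed by 8 mm each.
- fixed_jaw_face (a point): Centre of the fixed jaw's clamping face, at y = -14 mm in the vise_seat frame; the jaw is 34 mm wide in x and its top is 14 mm above the bed.
- pad_face (a point): Centre of the red pad's clamping face; pad and moving jaw are 34 mm wide in x, tops 13 mm above the bed. The face is at y = +30 mm minus 3 mm per rad of vise_handle in the vise_seat frame while the pad is free, so the gap between the faces is 44 mm at 0 rad.
- handle_bar (a point): Centre of the T-handle's cross bar, on the upright spindle axis, 87 mm above the table, at y = +115 mm in the vise_seat frame. The bar is a round steel bar 10 mm thick and 80 mm long with black ends, level, along this point's x axis; an 8 mm stem goes down from its middle to a collar 33 mm below. Turning it clockwise seen from above closes the vise.
- vise_handle (a joint): Turn of the T-handle in rad, growing clockwise seen from above, 0 to 10 (starts between 0 and 1.8). 1 rad moves the jaw 3 mm to -y of vise_seat. It needs 0.15 N m to turn when free, plus 0.003 N m for every newton on the pad; it stays where it is left.
- vise_pad (a joint): How far the red spring pad is pushed back into the moving jaw, m: 0 free, 0.008 fully in (the free slot between pad and jaw is 8 mm wide and closes as it is pressed). Spring 6 N per mm. About half-way in (4 mm) is the right clamping.
- cassette_tray_in (a point): Centre of the inner floor of the blue open tray, for cassettes. Inside 120 mm (x) by 165 mm (y), walls 5 mm thick, floor 5 mm above the table, rim 30 mm above the table. Fixed to the table. The trays change sides from start to start.
- mount_tray_in (a point): Centre of the inner floor of the white open tray, for round mounts. Same size as the blue one. Fixed to the table.
- cassette0_center (a point): Centre of the pink tissue cassette, a plastic box 40 x 28 x 14 mm (x, y, z), starts lying flat, its long x axis within 0.5 rad of the world y axis, 25 g. May be absent.
- cassette1_center (a point): Centre of the green tissue cassette, a plastic box 40 x 28 x 14 mm (x, y, z), starts lying flat, its long x axis within 0.5 rad of the world y axis, 25 g. May be absent.
- cassette2_center (a point): Centre of the yellow tissue cassette, a plastic box 40 x 28 x 14 mm (x, y, z), starts lying flat, its long x axis within 0.5 rad of the world y axis, 25 g. May be absent.
- mount0_center (a point): Centre of a round sample mount: dark grey resin cylinder, 30 mm across, 20 mm high, with a copper disc on top, starts upright (z up), 30 g. May be absent.
- mount1_center (a point): Centre of a round sample mount: dark grey resin cylinder, 30 mm across, 20 mm high, with a copper disc on top, starts upright (z up), 30 g. May be absent.
- mount2_center (a point): Centre of a round sample mount: dark grey resin cylinder, 30 mm across, 20 mm high, with a copper disc on top, starts upright (z up), 30 g. May be absent.
- stain_bottle: Bystander: amber glass bottle with blue cap, 48 mm across, 100 mm high. Origin at the centre of its underside. To be left alone.
- jar: Bystander: clear jar with white lid, 56 mm across, 60 mm high. Origin at the centre of its underside. To be left alone.
- slide_box: Bystander: green slide box 75 x 100 x 32 mm. Origin at the centre of its underside. To be left alone.
- tweezers: Bystander: steel tweezers, about 115 mm long, 8 mm high. Origin at the centre of its underside. To be left alone.
- dish: Bystander: glass dish 90 mm across, 16 mm high. Origin at the centre of its underside. To be left alone.
Not all that is in view belongs to the job. Several things look just like the part that bears specimen_center: the one meant starts farthest to the robot's left.

How it is judged:
On the way, in this order (a step that is already met when the one before it is completed fails the run):
1. the specimen block lies flat on the vise bed between the jaws, not yet clamped (x of specimen_center in the frame of vise_seat between -0.012 and 0.012 m and y of specimen_center in the frame of vise_seat between -0.004 and 0.02 m and z of specimen_center in the frame of vise_seat between 0.006 and 0.014 m and angle between specimen_center's own z axis and vertical below 0.15 rad and angle between the x axis of specimen_center and the x axis of vise_seat, either way round below 0.25 rad and value of joint vise_pad below 0.001 m), for 0.2 s.
2. the block is clamped: the red spring pad is pressed in by 2 to 7.2 mm (x of specimen_center in the frame of vise_seat between -0.012 and 0.012 m and y of specimen_center in the frame of vise_seat between -0.004 and 0.02 m and z of specimen_center in the frame of vise_seat between 0.006 and 0.014 m and angle between specimen_center's own z axis and vertical below 0.15 rad and angle between the x axis of specimen_center and the x axis of vise_seat, either way round below 0.25 rad and value of joint vise_pad between 0.002 and 0.0072 m), for 0.5 s.
At the end, for the whole second after the job is handed in: The specimen block lies flat on the vise bed (centre within 12 mm along the jaws, 4 mm in height, 0.15 rad of level) between the jaws, the spring pad is pressed in by 2 to 7.2 mm, every cassette present rests inside the blue tray and every round mount inside the white one (all of step 2 and x of cassette0_center in the frame of cassette_tray_in between -0.058 and 0.058 m and y of cassette0_center in the frame of cassette_tray_in between -0.08 and 0.08 m and z of cassette0_center in the frame of cassette_tray_in between 0 and 0.032 m and x of cassette1_center in the frame of cassette_tray_in between -0.058 and 0.058 m and y of cassette1_center in the frame of cassette_tray_in between -0.08 and 0.08 m and z of cassette1_center in the frame of cassette_tray_in between 0 and 0.032 m and x of cassette2_center in the frame of cassette_tray_in between -0.058 and 0.058 m and y of cassette2_center in the frame of cassette_tray_in between -0.08 and 0.08 m and z of cassette2_center in the frame of cassette_tray_in between 0 and 0.032 m and x of mount0_center in the frame of mount_tray_in between -0.058 and 0.058 m and y of mount0_center in the frame of mount_tray_in between -0.08 and 0.08 m and z of mount0_center in the frame of mount_tray_in between 0 and 0.032 m and x of mount1_center in the frame of mount_tray_in between -0.058 and 0.058 m and y of mount1_center in the frame of mount_tray_in between -0.08 and 0.08 m and z of mount1_center in the frame of mount_tray_in between 0 and 0.032 m and x of mount2_center in the frame of mount_tray_in between -0.058 and 0.058 m and y of mount2_center in the frame of mount_tray_in between -0.08 and 0.08 m and z of mount2_center in the frame of mount_tray_in between 0 and 0.032 m); the robot touches nothing.
It fails at once if the spring pad is pressed fully in (7.7 mm or more): the block would be crushed (value of joint vise_pad above 0.0077 m).
It fails at once if the bottle, jar, slide box, tweezers or dish is moved by more than 30 mm (distance of any of stain_bottle, jar, slide_box, tweezers, dish from where it was at the start of the episode above 0.03 m).
Of cassette0, cassette1, cassette2, mount0, mount1, mount2 only 3 to 5 are there at a start; the rules pass over those that are not, and their reading is None.
At some moment in a run one of cassette0, cassette1, cassette2, mount0, mount1, mount2 may be knocked a few centimetres aside while the robot is not near it.
Once in a run the grip may slacken for a moment while it holds something.
It also fails if it takes over 210 s, if anything falls off the work surface, if the arm or the gripper's body presses on something with over 40 N, if the wrist force passes 120 N, or if a joint passes its speed limit or range.

## Robot

A 7-joint arm with a two-finger parallel gripper is mounted at the origin on the work surface. World frame = base frame: x ahead of the robot, y to its left, z up, the work surface at z = 0. Lengths are in m, angles in rad, forces in N, time in s.
With the tool pointing down it reaches from about 0.425 to 0.925 m from the base axis. Payload 6.8 kg.
Tool frame: the origin (TCP) lies at the very end of the fingers, on their centre line; the grasp point (between the pads) lies 19 mm behind it (r.tcp_to_grasp is the distance from the TCP to the grasp point, in m); z points along the fingers, y is the line along which they close (so a half turn about z gives the same grasp; the last joint's range is limited). The gripper opens to 85 mm and grips with 20 to 120 N. Pads are 22 mm wide; open, the fingers measure 114 mm over their backs; the gripper's body (76 mm by 85 mm) begins 54 mm behind the grasp point. The pads swing forward as they close: fully open they stand 13 mm farther back than shut.
Start: joints at [1.081, 0.477, 0.022, 1.555, -0.011, 1.109, -0.083], TCP at [0.252, -0.626, 0.231] pointing down, gripper open.
Joint ranges: [-2.96, 2.96], [-0.34, 2.1], [-1.41, 1.46], [0.24, 2.44], [-1.37, 4.51], [0.17, 1.92], [-2.96, 2.96]. Speed limits (rad/s): [2.39, 2.39, 3.14, 3.14, 3.14, 3.14, 3.14].

## Interface

Orientations are given as a rotation vector (axis times angle).
In Python, from bench import r gives the robot as it stands.
- The arm moves only by the tool step_arm, never from a script. Its argument "moves" is a list of rows, each a list of 7 numbers: the shift along the tool's x, y, z in mm, then the turn, a rotation vector about the tool's x, y, z in rad, then the finger opening in mm, from 0 to 85.4. A call has 1 to 8 rows; each row is the pose to reach, as a shift and turn from the pose commanded when the call began, along the tool's axes at that moment; what a row does not reach only later rows make up. A row lasts 1/10 s, in which the tool goes at most 50 mm and 8.59 degrees, less where a joint would pass 70% of its speed; a pose out of reach is approached as far as the arm can. A call with a gripper value outside its range is refused whole. The fingers move at their own pace and stop on an object; "grip_force" is the grip in N (left out, the last holds). Time passes only in rows, so rows that repeat a pose let the fingers close. It gives the time, the measured TCP pose, the force, the opening and the grip force at its end, in the units of the state.
- r.get_obs(): the state, without advancing time (a new reading comes with each control period).
- r.grab_frame(name): name is "side" or "top" or "wrist"; returns a dict with "image" (384x512x3 uint8, red, green, blue), "depth" (384x512 float32, m along the optical axis (not along the pixel's ray), 0 where there is no reading), "mtx" (3x3 intrinsics, pixels), "k1" (the pictures are not rectified: a ray, as slopes to the right and down, at radius r is drawn at 1 + k1 r^2 times it, then the intrinsics apply), "rvec" (rotation vector, rad) and "tvec" (3), from world to camera coordinates, as OpenCV has them. Camera axes: x right, y down, z forward; pixel columns grow to the right and rows downward; lengths in m; the calibration is good to about 2 mm. A picture is of the moment at which its call begins.
- r.hand_in(): hands the job in; it is judged then, once.
The state is a dict: "clock": time; "joints": joint angles; "qvel": joint speeds; "tau": joint torques, N m; "tcp_pos": TCP position; "orientation": TCP orientation; "contact_force": force on the tool from outside, world axes, zero at the start; "moment": the same for the moment, N m; "grip_width": finger opening in m; "gripper_force": force on a finger pad.
Only numpy, scipy, OpenCV 4.12 (cv2) and the standard library are available. Lean on these libraries where they do the work, as an engineer would, in place of code of your own. Each camera call takes 0.05 s, during which the arm holds its last target. There are 200 camera calls.

## Working session

There is one attempt and no reset: what is moved stays moved. The work goes in short steps, Python scripts to look and compute and a tool call to move; the robot and the scene stay as the last step left them, time stands still between calls to the robot, and variables do not carry over. Pictures are saved under pics/ and viewed, at most 14 in all, crops included, and the job is handed in when it is done.

Besides the shell and the picture viewer there is one more tool, called after ">>>" by a JSON object that holds its "name" and its "arguments". step_arm: Moves the arm, as the interface text tells. Its arguments: {"type":"object","properties":{"moves":{"type":"array","items":{"type":"array","items":{"type":"number"}}},"grip_force":{"type":"number"}},"required":["moves"]}

```bash
ls; mkdir -p pics; cat > h.py <<'E'
import numpy as np, cv2, sys
from scipy.spatial.transform import Rotation as R
from bench import r
def grab(n, save=None):
    f=r.grab_frame(n)
    if save: cv2.imwrite('pics/'+save, f['image'][:,:,::-1])
    return f
def world(f):
    K=f['mtx']; h,w=f['depth'].shape
    u,v=np.meshgrid(np.arange(w),np.arange(h))
    xd=(u-K[0,2])/K[0,0]; yd=(v-K[1,2])/K[1,1]; x,y=xd.copy(),yd.copy()
    for _ in range(20):
        s=1+f['k1']*(x*x+y*y); x,y=xd/s,yd/s
    d=f['depth']; p=np.stack([x*d,y*d,d],-1)
    Rm=R.from_rotvec(np.ravel(f['rvec'])).as_matrix()
    P=(p-np.ravel(f['tvec']))@Rm
    P[d==0]=np.nan
    return P
E
python3 - <<'E'
from h import *
o=r.get_obs(); print(o)
for n in('top','side'):
    f=grab(n,n+'1.png'); np.savez(n+'1.npz',P=world(f),im=f['image']); print(n,f['mtx'],f['k1'],f['rvec'],f['tvec'])
E
```

```text
pics
{'clock': 0.0, 'joints': array([ 1.08090486,  0.47780371,  0.02234483,  1.55646607, -0.0115214 ,
        1.10929253, -0.08307163]), 'qvel': array([ 0.00038261,  0.00044036,  0.00041762, -0.00083059,  0.00150582,
       -0.00015254, -0.00126222]), 'tau': array([ 2.55060911e-05, -5.96456516e+01,  1.60801996e+00, -2.81195408e+01,
        1.25047108e-02,  9.55811032e-03,  8.01643210e-06]), 'tcp_pos': array([ 0.25125913, -0.62584796,  0.23031722]), 'orientation': array([-3.08276479e+00, -5.95797936e-01,  7.33161177e-04]), 'contact_force': array([-0.81057504,  0.01065777,  1.08479082]), 'moment': array([-1.65225139e-02, -1.13080657e-02,  7.73080245e-05]), 'gripper_force': 0.0, 'grip_width': 0.08547943740794284}
top [[417.78516626   0.         252.33220661]
 [  0.         417.78516626 189.78253642]
 [  0.           0.           1.        ]] 0.043650529416558635 [ 2.17403966 -2.15869171  0.16214651] [-0.0766679   0.53685611  1.20592898]
side [[496.44424379   0.         257.14427293]
 [  0.         496.44424379 194.3626114 ]
 [  0.           0.           1.        ]] -0.0959657995125625 [ 2.26921369 -0.34745421  0.13892232] [-0.55206438  0.13859294  1.16745925]
```

View pics/top1.png

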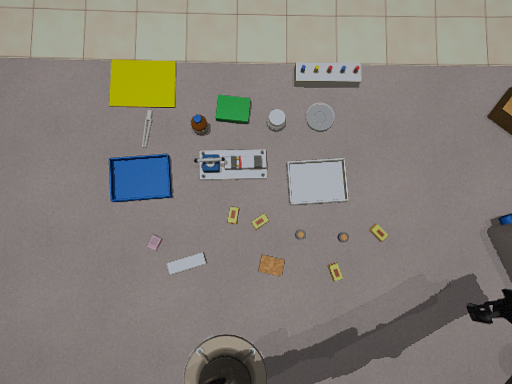

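View pics/side1.png

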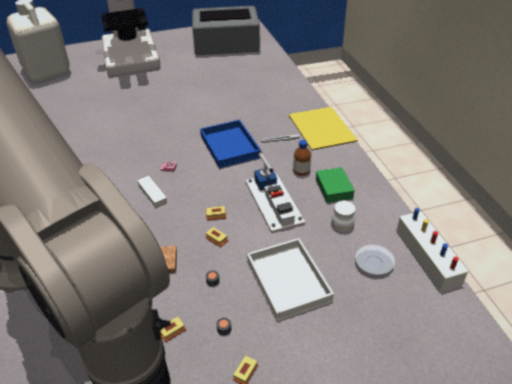

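```bash
python3 - <<'E'
from h import *
d=np.load('top1.npz');P=d['P'];im=d['im']
for n,(u,v) in dict(a=(233,214),b=(260,222),c=(379,232),d=(336,271),pink=(155,242),m0=(300,234),m1=(343,237),card=(271,265),white=(186,263),bt=(140,178),wt=(317,182),bar=(210,160),gear=(211,170),fj=(258,162),pad=(237,162)).items():
    print(n,P[v,u].round(3))
# blobs above the table by height, region near samples
m=((P[...,2]>0.007)&(P[...,2]<0.04)).astype(np.uint8)
k,l,s,c=cv2.connectedComponentsWithStats(m)
for i in range(1,k):
    if 25<s[i,4]<700:
        q=P[l==i]; rc=cv2.minAreaRect((q[:,:2]*1000).astype(np.float32)); print(c[i].round(),s[i,4],'z',np.percentile(q[:,2],[50,90]).round(4),np.round(rc[0]),np.round(rc[1]),round(rc[2]),im[l==i].mean(0).round())
crop=np.hstack([cv2.resize(im[195:295,215:315],(400,400),interpolation=2),cv2.resize(im[195:295,315:415],(400,400),interpolation=2)])
cv2.imwrite('pics/crop1.png',crop[:,:,::-1])
E
```

```text
a [ 0.466 -0.016  0.024]
b [ 0.443 -0.096  0.023]
c [ 0.416 -0.45   0.022]
d [ 0.301 -0.32   0.023]
pink [0.382 0.212 0.018]
m0 [ 0.408 -0.216  0.02 ]
m1 [ 0.4   -0.344  0.018]
card [ 0.317 -0.13   0.017]
white [0.322 0.119 0.02 ]
bt [0.574 0.266 0.008]
wt [ 0.567 -0.271  0.006]
bar [0.614 0.049 0.095]
gear [0.594 0.05  0.044]
fj [ 0.617 -0.089  0.056]
pad [ 0.619 -0.027  0.046]
[324.  84.] 281 z [0.0234 0.0368] [ 874. -292.] [204.  54.] 74 [79. 76. 70.]
[500. 114.] 285 z [0.0225 0.0365] [ 797. -834.] [ 70. 146.] 88 [52. 39. 23.]
[320. 116.] 520 z [0.0127 0.0179] [ 772. -280.] [87. 88.] 10 [139. 140. 143.]
[148. 116.] 44 z [0.0096 0.0132] [765. 249.] [17. 41.] 89 [159. 158. 155.]
[274. 126.] 90 z [0.0299 0.0368] [ 742. -142.] [56. 32.] 79 [110. 108. 101.]
[201. 131.] 43 z [0.0216 0.0366] [722.  90.] [25. 53.] 1 [71. 65. 58.]
[127. 175.] 48 z [0.0087 0.0113] [579. 303.] [42. 27.] 14 [ 39.  96. 162.]
[133. 185.] 77 z [0.0084 0.0109] [551. 284.] [26. 69.] 83 [ 40.  97. 162.]
[233. 215.] 152 z [0.0207 0.0243] [465. -14.] [31. 50.] 83 [159. 145.  92.]
[260. 221.] 147 z [0.021  0.0247] [447. -96.] [27. 49.] 34 [160. 147.  93.]
[378. 232.] 179 z [0.0211 0.0243] [ 414. -451.] [54. 28.] 41 [148. 135.  75.]
[500. 249.] 231 z [0.0292 0.0377] [ 365. -802.] [159.  36.] 8 [72. 66. 62.]
[300. 234.] 86 z [0.0212 0.0237] [ 410. -216.] [27. 29.] 0 [124. 110.  93.]
[343. 236.] 90 z [0.0213 0.025 ] [ 402. -344.] [27. 30.] 1 [117. 101.  86.]
[154. 242.] 142 z [0.014  0.0171] [382. 215.] [33. 40.] 64 [152. 128. 138.]
[186. 263.] 477 z [0.0213 0.0245] [322. 119.] [ 38. 110.] 18 [165. 169. 175.]
[271. 265.] 411 z [0.0194 0.0223] [ 318. -130.] [70. 50.] 80 [155. 117.  75.]
[335. 272.] 172 z [0.0206 0.0239] [ 299. -318.] [52. 27.] 20 [150. 135.  78.]
```

View pics/crop1.png

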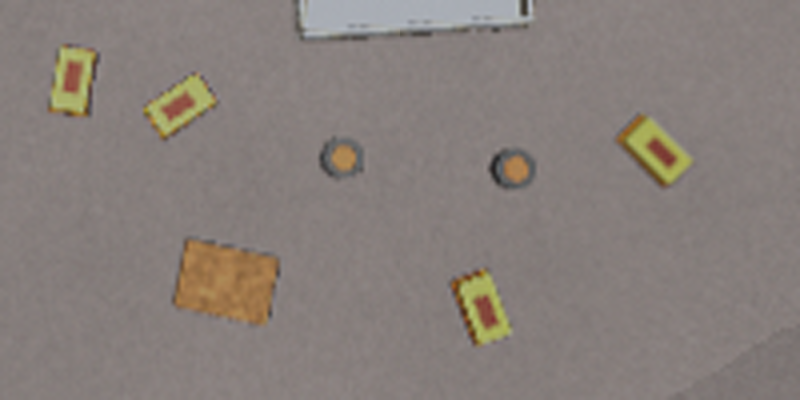

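Lookalikes of the specimen are (233,214), (260,222), (379,232) and (336,271). The leftmost is (233,214), at y≈-0.015, with a 50 mm axis about -0.12 rad from x and a 0.024 top reading (true 0.020). The crop confirms it has a yellow block, a brown section and an orange base. The other samples are the pink cassette at (155,242) and the mounts at (300,234) and (343,237). I'll grip it by its ends, because the jaws take up the sides.

```bash
cat >> h.py <<'E'
def yaw():
    m=R.from_rotvec(r.get_obs()['orientation']).as_matrix(); return np.arctan2(m[1,0],m[0,0])
def to(x,y,z,yw=None):
    "shift in tool mm and rotation vector from the measured pose to a tool-down pose"
    o=r.get_obs(); m=R.from_rotvec(o['orientation'])
    c=yaw(); yw=c if yw is None else yw
    yw=c+(yw-c+np.pi)%(2*np.pi)-np.pi
    t=R.from_euler('z',yw)*R.from_euler('x',np.pi)
    print('shift',(m.inv().apply(np.array([x,y,z])-o['tcp_pos'])*1000).round(1),'turn',(m.inv()*t).as_rotvec().round(3),'yaw',round(c,3),'tcp',o['tcp_pos'].round(4),'j7',o['joints'][6].round(2))
E
python3 -c "
from h import *
to(.50,-.02,.28,1.45)"
```

```text
shift [ 456.6 -469.7  -48.9] turn [-2.000e-03 -1.000e-03 -1.068e+00] yaw 0.382 tcp [ 0.2513 -0.6259  0.2304] j7 -0.08
```

>>> {"name": "step_arm", "arguments": {"moves": [[230, -235, -60, 0, 0, -0.53, 85], [230, -235, -60, 0, 0, -0.53, 85], [230, -235, -60, 0, 0, -0.53, 85], [230, -235, -60, 0, 0, -0.53, 85], [230, -235, -60, 0, 0, -0.53, 85], [300, -310, -55, 0, 0, -0.8, 85], [360, -370, -55, 0, 0, -1.0, 85], [457, -470, -49, 0, 0, -1.068, 85]]}}

```text
clock: 0.9
tcp_pos: [0.4024, -0.2584, 0.2808]
orientation: [2.435, 1.985, -0.0]
contact_force: [1.2, -0.4, -0.6]
grip_width: 0.0849
gripper_force: 0.0
```

>>> {"name": "step_arm", "arguments": {"moves": [[0, 0, 0, 0, 0, 0, 85]]}}

```text
clock: 1.0
tcp_pos: [0.4048, -0.2534, 0.2808]
orientation: [-2.426, -1.995, -0.003]
contact_force: [-0.3, -0.5, -0.8]
grip_width: 0.085
gripper_force: 0.0
```

```bash
python3 -c "
from h import *
to(.50,-.02,.28,1.45)
f=grab('wrist','w1.png'); np.savez('w1.npz',P=world(f),im=f['image'])"
```

```text
shift [247.4  48.3   1.4] turn [ 0.001 -0.002 -0.074] yaw 1.376 tcp [ 0.4048 -0.2534  0.2808] j7 0.19
```

>>> {"name": "step_arm", "arguments": {"moves": [[247, 48, 1, 0, 0, -0.074, 85], [247, 48, 1, 0, 0, -0.074, 85], [247, 48, 1, 0, 0, -0.074, 85], [247, 48, 1, 0, 0, -0.074, 85], [247, 48, 1, 0, 0, -0.074, 85], [247, 48, 1, 0, 0, -0.074, 85], [247, 48, 1, 0, 0, -0.074, 85]]}}

```text
clock: 1.75
tcp_pos: [0.5004, -0.0288, 0.279]
orientation: [-2.365, -2.067, 0.001]
contact_force: [0.3, -1.0, -0.3]
grip_width: 0.0851
gripper_force: 0.0
```

```bash
python3 -c "
from h import *
to(.50,-.02,.28,1.45)
f=grab('wrist','w2.png'); np.savez('w2.npz',P=world(f),im=f['image']); P=world(f)
print(P[::95,::127].round(3))"
```

```text
shift [ 8.6 -1.6 -1. ] turn [-0.001  0.    -0.014] yaw 1.436 tcp [ 0.5004 -0.0288  0.279 ] j7 -0.3
[[[ 0.234  0.176 -0.001]
  [ 0.375  0.155  0.001]
  [ 0.514  0.136 -0.   ]
  [ 0.651  0.118  0.001]
  [ 0.725  0.088  0.101]]

 [[ 0.201  0.078  0.001]
  [ 0.352  0.057  0.001]
  [ 0.5    0.036 -0.   ]
  [ 0.618  0.023  0.092]
  [ 0.777  0.001  0.031]]

 [[ 0.159 -0.036  0.001]
  [ 0.323 -0.057  0.001]
  [ 0.484 -0.078  0.002]
  [ 0.627 -0.082  0.054]
  [ 0.807 -0.122  0.   ]]

 [[ 0.109 -0.17   0.001]
  [ 0.457 -0.012  0.321]
  [ 0.464 -0.215  0.001]
  [ 0.543 -0.028  0.314]
  [ 0.818 -0.264  0.001]]

 [[ 0.442 -0.011  0.36 ]
  [ 0.475 -0.009  0.366]
  [ 0.5   -0.019  0.359]
  [ 0.527 -0.016  0.365]
  [ 0.566 -0.039  0.349]]]
```

View pics/w2.png

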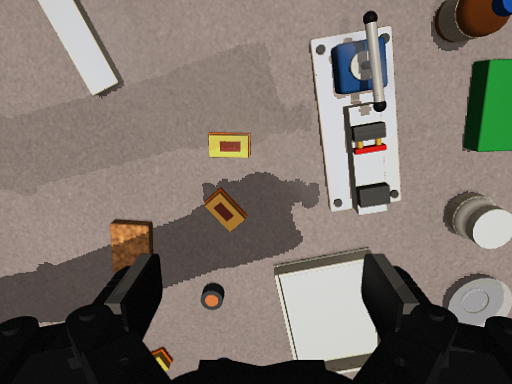

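The wrist view shows the specimen at (230,146), the vise plate at (357,120), the fixed jaw at (373,195), the red pad at (370,148), and the T-bar running from (371,17) to (379,106).

```bash
cat >> h.py <<'E'
def blob(P,uv,z0,z1,win=45):
    "component of height band under pixel: centre mm, sizes, long-axis angle, median z"
    m=((P[...,2]>z0)&(P[...,2]<z1)).astype(np.uint8); w=np.zeros_like(m); u,v=uv; w[max(v-win,0):v+win,max(u-win,0):u+win]=1
    k,l=cv2.connectedComponents(m*w); 
    if l[v,u]==0: print('no blob',P[v,u]); return
    q=P[l==l[v,u]]; rc=cv2.minAreaRect((q[:,:2]*1000).astype(np.float32))
    (a,b),t=rc[1],rc[2]; t=t if a>b else t+90
    t=(t+90)%180-90
    print(uv,'c',np.round(rc[0],1),'size',np.round(rc[1],1),'long deg',round(t,1),'z',np.median(q[:,2]).round(4),'n',len(q))
E
python3 - <<'E'
from h import *
P=np.load('w2.npz')['P']
blob(P,(230,146),.015,.028); blob(P,(373,195),.049,.06); blob(P,(370,130),.048,.06,22); blob(P,(370,148),.048,.06,22)
blob(P,(373,50),.082,.1,70); blob(P,(357,180),.003,.045,120); blob(P,(212,297),.015,.03)
for p in [(345,60),(372,170),(340,180),(320,330)]: print(p,P[p[1],p[0]].round(4))
np.set_printoptions(linewidth=250)
print('pad col z',[(v,*(P[v,370]*1000).round(0)) for v in range(104,212,4)])
E
```

```text
(230, 146) c [462.2 -16.3] size [26.1 45.8] long deg -8.4 z 0.0204 n 886
(373, 195) c [619.4 -88.5] size [33.8 22.6] long deg 2.1 z 0.0542 n 610
(370, 130) c [617.1 -22.9] size [33.7 30.2] long deg 2.3 z 0.0531 n 735
(370, 148) c [617. -23.] size [33.7 30. ] long deg 1.3 z 0.0531 n 707
(373, 50) c [614.3  51.9] size [12.1 87.5] long deg -86.1 z 0.0911 n 1199
(357, 180) c [617.4 -24.5] size [ 90.7 183.1] long deg -88.2 z 0.0127 n 8235
(212, 297) c [ 406.5 -217. ] size [30.1 29.3] long deg 40.5 z 0.0206 n 381
(345, 60) [0.597  0.0592 0.0482]
(372, 170) [ 0.6216 -0.0613  0.0406]
(340, 180) [ 0.5906 -0.0769  0.011 ]
(320, 330) [ 0.5489 -0.2991  0.0045]
pad col z [(104, np.float64(622.0), np.float64(12.0), np.float64(41.0)), (108, np.float64(622.0), np.float64(8.0), np.float64(40.0)), (112, np.float64(622.0), np.float64(3.0), np.float64(40.0)), (116, np.float64(622.0), np.float64(-1.0), np.float64(41.0)), (120, np.float64(622.0), np.float64(-5.0), np.float64(40.0)), (124, np.float64(618.0), np.float64(-8.0), np.float64(51.0)), (128, np.float64(617.0), np.float64(-12.0), np.float64(54.0)),
[... 561 characters left out ...]
0.0)), (168, np.float64(620.0), np.float64(-59.0), np.float64(39.0)), (172, np.float64(619.0), np.float64(-63.0), np.float64(41.0)), (176, np.float64(619.0), np.float64(-68.0), np.float64(41.0)), (180, np.float64(620.0), np.float64(-73.0), np.float64(38.0)), (184, np.float64(619.0), np.float64(-78.0), np.float64(40.0)), (188, np.float64(615.0), np.float64(-78.0), np.float64(54.0)), (192, np.float64(614.0), np.float64(-82.0), np.float64(54.0)), (196, np.float64(614.0), np.float64(-87.0), np.float64(55.0)), (200, np.float64(614.0), np.float64(-91.0), np.float64(55.0)), (204, np.float64(614.0), np.float64(-97.0), np.float64(54.0)), (208, np.float64(617.0), np.float64(-107.0), np.float64(41.0))]
```

```bash
python3 -c "
from h import *
to(.463,-.016,.002,1.43)"
```

```text
shift [  9.3 -38.3 277. ] turn [-0.001  0.001  0.004] yaw 1.434 tcp [ 0.5    -0.0303  0.279 ] j7 -0.3
```

>>> {"name": "step_arm", "arguments": {"moves": [[9, -38, 40, 0, 0, 0.004, 70], [9, -38, 90, 0, 0, 0.004, 70], [9, -38, 140, 0, 0, 0.004, 70], [9, -38, 190, 0, 0, 0.004, 70], [9, -38, 220, 0, 0, 0.004, 70], [9, -38, 220, 0, 0, 0.004, 70]]}}

```text
clock: 2.4
tcp_pos: [0.4598, -0.0174, 0.0557]
orientation: [-2.37, -2.054, 0.012]
contact_force: [-0.9, 0.3, -0.7]
grip_width: 0.0699
gripper_force: 0.0
```

```bash
python3 -c "
from h import *
f=grab('wrist','w3.png'); P=world(f)
m=(P[...,2]>.015)&(P[...,2]<.026); print(m.sum())
q=P[m]; q=q[(abs(q[:,0]-.463)<.05)&(abs(q[:,1]+.016)<.05)]; rc=cv2.minAreaRect((q[:,:2]*1000).astype(np.float32)); print(rc,len(q))
to(.463,-.016,.002,1.43)"
```

```text
9393
((462.38519287109375, -15.64358901977539), (26.57395362854004, 46.16817092895508), 81.71650695800781) 3803
shift [ 1.   1.3 56.1] turn [-0.005  0.002 -0.001] yaw 1.429 tcp [ 0.4619 -0.0168  0.0581] j7 -0.56
```

>>> {"name": "step_arm", "arguments": {"moves": [[1, 1, 30, 0, 0, 0, 70], [1, 1, 50, 0, 0, 0, 70], [1, 1, 56, 0, 0, 0, 70], [1, 1, 56, 0, 0, 0, 70], [1, 1, 56, 0, 0, 0, 46], [1, 1, 56, 0, 0, 0, 44], [1, 1, 56, 0, 0, 0, 44], [1, 1, 56, 0, 0, 0, 44]], "grip_force": 50}}

```text
clock: 3.25
tcp_pos: [0.4663, -0.0141, 0.0054]
orientation: [2.369, 2.06, 0.003]
contact_force: [-2.0, -0.5, 8.5]
grip_width: 0.0487
gripper_force: 51.0
```

>>> {"name": "step_arm", "arguments": {"moves": [[0, 0, -20, 0, 0, 0, 44], [0, 0, -60, 0, 0, 0, 44], [0, 0, -110, 0, 0, 0, 44], [0, 0, -110, 0, 0, 0, 44]]}}

```text
clock: 3.65
tcp_pos: [0.4694, -0.0134, 0.1201]
orientation: [2.365, 2.056, 0.013]
contact_force: [0.2, -0.1, -0.4]
grip_width: 0.0485
gripper_force: 52.8
```

```bash
python3 -c "
from h import *
print(r.get_obs()['grip_width'],r.get_obs()['contact_force'])
f=grab('wrist','w4.png'); P=world(f)
to(.6184,-.0595,.11,1.607)"
```

```text
0.04852881828035494 [ 0.16727613 -0.10660086 -0.37834045]
shift [-24.2 155.5   8.8] turn [ 0.008  0.    -0.176] yaw 1.431 tcp [ 0.4677 -0.0139  0.1175] j7 -0.49
```

View pics/w4.png

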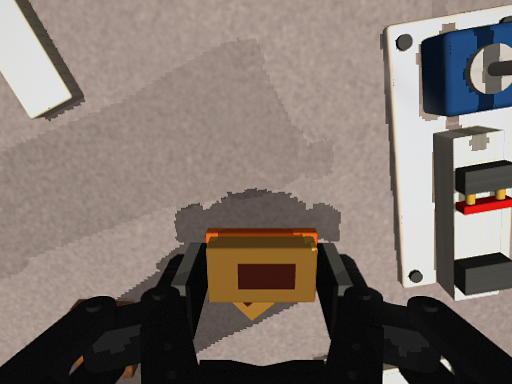

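The block is held by its ends, with its top face at (262,270) and the section visible. Next I'll check level and height from depth.

```bash
cat >> h.py <<'E'
def held():
    f=grab('wrist'); P=world(f); o=r.get_obs(); m=R.from_rotvec(o['orientation']); Q=m.inv().apply((P-o['tcp_pos']).reshape(-1,3)).reshape(P.shape)*1000
    s=Q[250:295,222:305].reshape(-1,3); c=np.linalg.lstsq(np.c_[s[:,:2],np.ones(len(s))],s[:,2],rcond=None)[0]
    print('top plane slopes',c.round(3),'range',np.nanpercentile(s,[2,98],axis=0).round(1))
    a=Q[200:320,190:340].reshape(-1,3); b=a[(abs(a@[-c[0],-c[1],1]-c[2])<2)&(abs(a[:,1])<24)]
    rc=cv2.minAreaRect(b[:,:2].astype(np.float32)); print('top face in tool',rc)
E
python3 -c "
from h import *
held()"
```

```text
** On entry to DLASCL parameter number  4 had an illegal value
 ** On entry to DLASCL parameter number  4 had an illegal valueTraceback (most recent call last):
  File "<string>", line 3, in <module>
    held()
    ~~~~^^
  File "h.py", line 39, in held
    s=Q[250:295,222:305].reshape(-1,3); c=np.linalg.lstsq(np.c_[s[:,:2],np.ones(len(s))],s[:,2],rcond=None)[0]
                                          ~~~~~~~~~~~~~~~^^^^^^^^^^^^^^^^^^^^^^^^^^^^^^^^^^^^^^^^^^^^^^^^^^
    x, resids, rank, s = _umath_linalg.lstsq(a, b, rcond,
                         ~~~~~~~~~~~~~~~~~~~^^^^^^^^^^^^^
                                             signature=signature)
                                             ^^^^^^^^^^^^^^^^^^^^
    raise LinAlgError("SVD did not converge in Linear Least Squares")
numpy.linalg.LinAlgError: SVD did not converge in Linear Least Squares
```

```bash
sed -i 's/s=Q\[250:295,222:305\].reshape(-1,3); /s=Q[250:295,222:305].reshape(-1,3); s=s[~np.isnan(s[:,2])]; print(len(s)); /; s/a=Q\[200:320,190:340\].reshape(-1,3); /&a=a[~np.isnan(a[:,2])]; /' h.py; python3 -c "
from h import *
held()"
```

```text
3717
top plane slopes [  0.     -0.    -16.297] range [[-10.  -15.  -17.4]
 [ 10.3  18.1 -15.2]]
top face in tool ((-1.3348159790039062, -0.004100799560546875), (47.723907470703125, 26.636043548583984), 89.49202728271484)
```

>>> {"name": "step_arm", "arguments": {"moves": [[-24, 155, 8, 0.008, 0, -0.176, 44], [-24, 155, 8, 0.008, 0, -0.176, 44], [-24, 155, 8, 0.008, 0, -0.176, 44], [-24, 155, 8, 0.008, 0, -0.176, 44], [-24, 155, 8, 0.008, 0, -0.176, 44], [-24, 155, 8, 0.008, 0, -0.176, 44]]}}

```text
clock: 4.4
tcp_pos: [0.6131, -0.0582, 0.1041]
orientation: [-2.173, -2.257, 0.012]
contact_force: [0.4, 1.2, -0.6]
grip_width: 0.0484
gripper_force: 52.8
```

```bash
python3 -c "
from h import *
f=grab('wrist','w5.png'); P=world(f)
np.savez('w5.npz',P=P)
to(.6184,-.058,.044,1.607); print(r.get_obs()['grip_width']); held()"
```

```text
shift [-0.1  6.  60.5] turn [-0.011 -0.001  0.002] yaw 1.609 tcp [ 0.6131 -0.0582  0.1046] j7 -0.26
0.048807258545872194
3722
top plane slopes [ 3.0000e-03  5.0000e-03 -1.4393e+01] range [[-10.  -16.6 -15.5]
 [ 10.3  16.6 -13.2]]
top face in tool ((-1.163076400756836, 0.15154266357421875), (26.832460403442383, 47.78190994262695), 0.36477383971214294)
```

View pics/w5.png

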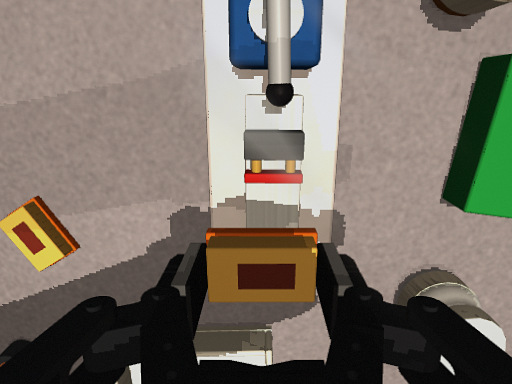

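```bash
python3 -c "
from h import *
P=np.load('w5.npz')['P']
blob(P,(273,177),.048,.06,9);blob(P,(273,145),.048,.06,22);blob(P,(275,40),.082,.1,70)
for p in [(273,177),(230,120),(255,215),(290,215),(255,335),(220,345)]: print(p,P[p[1],p[0]].round(4))
m=(P[...,2]>.036)&(P[...,2]<.043)&(P[...,1]<-.01)&(P[...,1]>-.15);q=P[m];print(np.percentile(q,[2,98],axis=0).round(4))"
```

```text
(273, 177) c [617.5 -34.8] size [9.9 6.3] long deg 2.4 z 0.0526 n 213
(273, 145) c [616.9 -18.1] size [25.1 20.7] long deg 2.2 z 0.0536 n 1403
(275, 40) c [617.   29.2] size [11.9 42.7] long deg -87.5 z 0.0913 n 2518
(273, 177) [ 0.6177 -0.0336  0.0538]
(230, 120) [ 0.5885 -0.0063  0.0123]
(255, 215) [ 0.608  -0.0621  0.0415]
(290, 215) [ 0.6301 -0.0611  0.0414]
(255, 335) [ 0.611  -0.1777  0.0121]
(220, 345) [ 0.5838 -0.18    0.0226]
[[ 0.6023 -0.1221  0.0372]
 [ 0.7553 -0.0274  0.0417]]
```

>>> {"name": "step_arm", "arguments": {"moves": [[0, 5.5, 15, -0.01, 0, 0, 44], [0, 5.5, 30, -0.01, 0, 0, 44], [0, 5.5, 45, -0.01, 0, 0, 44], [0, 5.5, 52, -0.01, 0, 0, 44], [0, 5.5, 57, -0.01, 0, 0, 44], [0, 5.5, 59, -0.01, 0, 0, 44], [0, 5.5, 59, -0.01, 0, 0, 44]]}}

```text
clock: 5.2
tcp_pos: [0.6202, -0.0587, 0.0465]
orientation: [2.179, 2.262, 0.003]
contact_force: [0.5, -0.1, -1.2]
grip_width: 0.0488
gripper_force: 52.8
```

>>> {"name": "step_arm", "arguments": {"moves": [[0, 0, 1.5, 0, 0, 0, 44], [0, 0, 2, 0, 0, 0, 44], [0, 0, 2, 0, 0, 0, 44]]}}

```text
clock: 5.5
tcp_pos: [0.6208, -0.0587, 0.0455]
orientation: [2.179, 2.261, 0.004]
contact_force: [-1.7, -0.0, 5.2]
grip_width: 0.0487
gripper_force: 53.3
```

Contact on the bed at z 0.0455. I'll open and rise.

>>> {"name": "step_arm", "arguments": {"moves": [[0, 0, 0, 0, 0, 0, 56], [0, 0, 0, 0, 0, 0, 66], [0, 0, 0, 0, 0, 0, 70], [0, 0, -20, 0, 0, 0, 70], [0, 0, -60, 0, 0, 0, 70], [0, 0, -110, 0, 0, 0, 70], [-60, 0, -160, 0, 0, 0, 70], [-60, 0, -160, 0, 0, 0, 70]]}}

```text
clock: 6.3
tcp_pos: [0.6235, -0.1211, 0.2081]
orientation: [2.177, 2.257, 0.006]
contact_force: [-0.7, -1.2, 0.3]
grip_width: 0.0702
gripper_force: 0.0
```

```bash
python3 -c "
from h import *
f=grab('wrist','w6.png'); P=world(f)
np.savez('w6.npz',P=P)
to(.6143,.0517,.13,0)"
```

```text
shift [178.5  -5.2  78.9] turn [ 0.01  -0.004  1.601] yaw 1.601 tcp [ 0.6242 -0.1262  0.2098] j7 -0.09
```

View pics/w6.png

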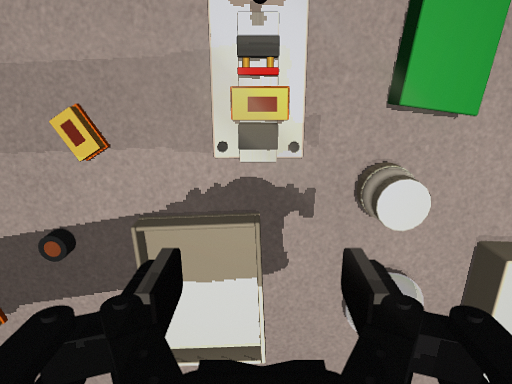

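The block lies flat between the jaws at (260,104), and the pad is free at (258,72).

```bash
python3 -c "
from h import *
P=np.load('w6.npz')['P']
blob(P,(260,104),.056,.07,40);blob(P,(258,135),.049,.06,20);blob(P,(258,72),.048,.06,8)
to(.6146,.0518,.13,1.64)"
```

```text
(260, 104) c [620.1 -61.2] size [46.2 25.6] long deg 2.2 z 0.0602 n 1814
(258, 135) c [619.3 -88.3] size [33.7 22. ] long deg 2.2 z 0.0542 n 1029
(258, 72) c [617.5 -34.8] size [12.3  5.5] long deg 2.0 z 0.0525 n 127
shift [178.6  -4.9  78.9] turn [ 0.009  0.005 -0.039] yaw 1.601 tcp [ 0.6242 -0.1262  0.2098] j7 -0.09
```

>>> {"name": "step_arm", "arguments": {"moves": [[178, -5, 20, 0.009, 0.005, -0.039, 45], [178, -5, 40, 0.009, 0.005, -0.039, 45], [178, -5, 60, 0.009, 0.005, -0.039, 45], [178, -5, 79, 0.009, 0.005, -0.039, 45], [178, -5, 79, 0.009, 0.005, -0.039, 45], [178, -5, 79, 0.009, 0.005, -0.039, 45], [178, -5, 79, 0.009, 0.005, -0.039, 45]]}}

```text
clock: 7.05
tcp_pos: [0.6113, 0.0576, 0.1259]
orientation: [-2.132, -2.297, 0.002]
contact_force: [-0.0, 0.3, -0.2]
grip_width: 0.0449
gripper_force: 0.0
```

```bash
python3 -c "
from h import *
f=grab('wrist','w7.png'); P=world(f)
q=P[(P[...,2]>.08)&(P[...,2]<.094)];rc=cv2.minAreaRect((q[:,:2]*1000).astype(np.float32)); print(rc,len(q))
to(.6146,.0518,.068,1.64)"
```

```text
((671.5498657226562, 54.81034851074219), (127.97425079345703, 86.35448455810547), 2.088258743286133) 3218
shift [-5.8  3.  58.2] turn [-0.005 -0.005  0.004] yaw 1.644 tcp [0.6116 0.0571 0.1263] j7 -0.41
```

View pics/w7.png

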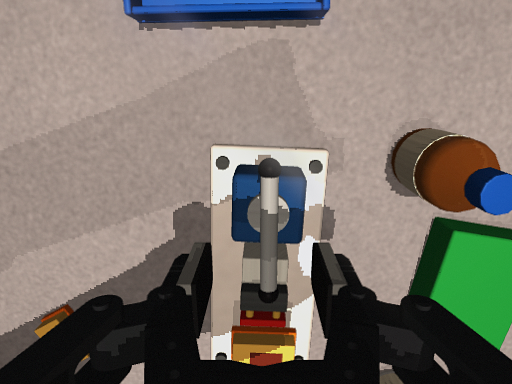

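The bar runs from (269,168) to (269,296), between and parallel to the fingers. I'll descend and grip it.

>>> {"name": "step_arm", "arguments": {"moves": [[-5.8, 3, 25, -0.005, -0.005, 0, 45], [-5.8, 3, 50, -0.005, -0.005, 0, 45], [-5.8, 3, 58, -0.005, -0.005, 0, 45], [-5.8, 3, 58, -0.005, -0.005, 0, 45], [-5.8, 3, 58, -0.005, -0.005, 0, 8], [-5.8, 3, 58, -0.005, -0.005, 0, 8], [-5.8, 3, 58, -0.005, -0.005, 0, 8], [-5.8, 3, 58, -0.005, -0.005, 0, 8]], "grip_force": 60}}

```text
clock: 7.9
tcp_pos: [0.6155, 0.0538, 0.069]
orientation: [2.135, 2.303, 0.003]
contact_force: [3.2, -0.5, 3.9]
grip_width: 0.0085
gripper_force: 32.4
```

```bash
python3 -c "
from h import *
to(.6146,.0518,.068,1.64); o=r.get_obs(); print(o['contact_force'],o['moment'],o['grip_width'],o['gripper_force'])"
```

```text
shift [-1.9 -1.   1. ] turn [ 0.002 -0.001  0.007] yaw 1.647 tcp [0.6155 0.0538 0.069 ] j7 -0.45
[ 3.20774617 -0.52003271  3.8989835 ] [-0.05705395 -0.55156241 -0.06562962] 0.008490533972060186 32.36469626426697
```

>>> {"name": "step_arm", "arguments": {"moves": [[-1.9, 0, 0, 0, 0, 0.15, 8], [-1.9, 0, 0, 0, 0, 0.3, 8], [-1.9, 0, 0, 0, 0, 0.45, 8], [-1.9, 0, 0, 0, 0, 0.6, 8], [-1.9, 0, 0, 0, 0, 0.75, 8], [-1.9, 0, 0, 0, 0, 0.9, 8], [-1.9, 0, 0, 0, 0, 1.05, 8], [-1.9, 0, 0, 0, 0, 1.2, 8]]}}

```text
clock: 8.7
tcp_pos: [0.6163, 0.0533, 0.0691]
orientation: [-3.063, -0.688, -0.007]
contact_force: [7.2, 1.7, -0.1]
grip_width: 0.0084
gripper_force: 32.5
```

```bash
python3 -c "
from h import *
to(.6146,.0518,.068,1.64); o=r.get_obs(); print(o['contact_force'],o['moment'],o['grip_width'],o['gripper_force'])
grab('wrist','w8.png')"
```

```text
shift [-2.2  0.6  1.1] turn [ 0.002 -0.004 -1.198] yaw 0.442 tcp [0.6163 0.0533 0.0691] j7 -1.46
[ 7.19832279  1.66109775 -0.12069367] [ 0.36783541 -1.05377812  0.20510496] 0.008421208673396373 32.46831715106964
```

>>> {"name": "step_arm", "arguments": {"moves": [[0.5, 0, 0, 0, 0, 0.15, 8], [0.5, 0, 0, 0, 0, 0.3, 8], [0.5, 0, 0, 0, 0, 0.45, 8], [0.5, 0, 0, 0, 0, 0.6, 8], [0.5, 0, 0, 0, 0, 0.75, 8], [0.5, 0, 0, 0, 0, 0.9, 8], [0.5, 0, 0, 0, 0, 1.05, 8], [0.5, 0, 0, 0, 0, 1.2, 8]]}}

```text
clock: 9.55
tcp_pos: [0.6162, 0.0523, 0.069]
orientation: [-2.916, 1.163, -0.003]
contact_force: [3.4, -1.1, 2.6]
grip_width: 0.0084
gripper_force: 32.9
```

```bash
python3 -c "
from h import *
to(.6146,.0518,.068,1.64); o=r.get_obs(); print(o['contact_force'],o['moment'],o['grip_width'],o['joints'])"
```

```text
shift [-0.9  1.5  1. ] turn [-0.    -0.003 -2.399] yaw -0.759 tcp [0.6162 0.0523 0.069 ] j7 -2.46
[ 3.42305654 -1.12909728  2.61212711] [-0.16461205 -0.59004307  0.14989919] 0.008357286931281634 [-0.2456726   0.57332812  0.08159251  1.82664205 -0.06681011  0.74171591
 -2.45744636]
```

>>> {"name": "step_arm", "arguments": {"moves": [[0, 0, 0, 0, 0, 0, 30], [0, 0, 0, 0, 0, 0, 40], [0, 0, -20, 0, 0, 0, 45], [0, 0, -48, 0, 0, 0, 45], [0, 0, -50, 0, 0, -0.15, 45], [0, 0, -50, 0, 0, -0.3, 45], [0, 0, -50, 0, 0, -0.45, 45], [0, 0, -50, 0, 0, -0.6, 45]]}}

```text
clock: 10.35
tcp_pos: [0.6136, 0.0519, 0.1173]
orientation: [-3.133, 0.225, 0.005]
contact_force: [1.1, 0.6, -0.5]
grip_width: 0.0454
gripper_force: 0.0
```

>>> {"name": "step_arm", "arguments": {"moves": [[0, 0, 0, 0, 0, -0.15, 45], [0, 0, 0, 0, 0, -0.3, 45], [0, 0, 0, 0, 0, -0.45, 45], [0, 0, 0, 0, 0, -0.6, 45], [0, 0, 0, 0, 0, -0.75, 45], [0, 0, 0, 0, 0, -0.9, 45], [0, 0, 0, 0, 0, -1.05, 45], [0, 0, 0, 0, 0, -1.2, 45]]}}

```text
clock: 11.15
tcp_pos: [0.6136, 0.0517, 0.1173]
orientation: [-2.712, -1.582, 0.004]
contact_force: [-0.2, -0.0, 0.5]
grip_width: 0.045
gripper_force: 0.0
```

>>> {"name": "step_arm", "arguments": {"moves": [[0, 0, 0, 0, 0, -0.15, 45], [0, 0, 0, 0, 0, -0.3, 45], [0, 0, 0, 0, 0, -0.45, 45], [0, 0, 0, 0, 0, -0.6, 45], [0, 0, 0, 0, 0, -0.75, 45], [0, 0, 0, 0, 0, -0.9, 45], [0, 0, 0, 0, 0, -1.05, 45], [0, 0, 0, 0, 0, -1.2, 45]]}}

```text
clock: 11.95
tcp_pos: [0.6138, 0.0516, 0.1174]
orientation: [-1.344, -2.836, 0.001]
contact_force: [-0.4, -0.5, -0.3]
grip_width: 0.0451
gripper_force: 0.0
```

```bash
python3 -c "
from h import *
f=grab('wrist','w9.png'); np.savez('w9.npz',P=world(f))
to(.616,.052,.068,-.759+np.pi)"
```

```text
shift [-1.1  2.2 49.2] turn [-0.002 -0.002 -0.12 ] yaw 2.263 tcp [0.6138 0.0514 0.1172] j7 0.16
```

View pics/w9.png

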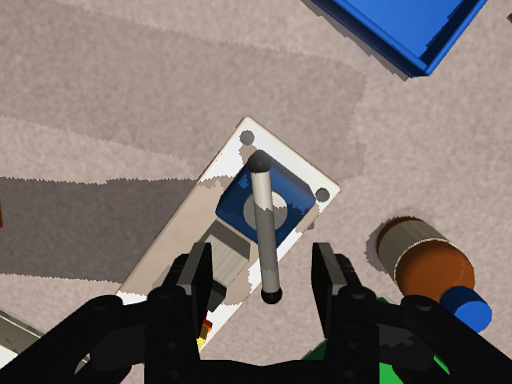

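The bar runs from (259,160) to (271,296), tilted about 0.1 rad, which matches the computed -0.12 turn. I'll regrip it.

>>> {"name": "step_arm", "arguments": {"moves": [[-1, 2, 0, 0, 0, -0.12, 45], [-1, 2, 25, 0, 0, -0.12, 45], [-1, 2, 49, 0, 0, -0.12, 45], [-1, 2, 49, 0, 0, -0.12, 45], [-1, 2, 49, 0, 0, -0.12, 8], [-1, 2, 49, 0, 0, -0.12, 8], [-1, 2, 49, 0, 0, -0.12, 8], [-1, 2, 49, 0, 0, -0.12, 8]]}}

```text
clock: 12.8
tcp_pos: [0.6165, 0.0519, 0.0699]
orientation: [-1.187, -2.907, 0.001]
contact_force: [-3.9, -1.9, 7.4]
grip_width: 0.0084
gripper_force: 32.4
```

>>> {"name": "step_arm", "arguments": {"moves": [[0, 0, 0, 0, 0, 0.15, 8], [0, 0, 0, 0, 0, 0.3, 8], [0, 0, 0, 0, 0, 0.45, 8], [0, 0, 0, 0, 0, 0.6, 8], [0, 0, 0, 0, 0, 0.75, 8], [0, 0, 0, 0, 0, 0.9, 8], [0, 0, 0, 0, 0, 1.0, 8], [0, 0, 0, 0, 0, 1.0, 8]]}}

```text
clock: 13.6
tcp_pos: [0.6153, 0.0516, 0.0699]
orientation: [-2.438, -1.979, 0.006]
contact_force: [-6.9, -2.3, 9.2]
grip_width: 0.0088
gripper_force: 32.9
```

```bash
python3 -c "
from h import *
to(.616,.052,.068,-.759+np.pi); o=r.get_obs(); print(o['contact_force'],o['moment'],o['grip_width'])
f=grab('top'); P=world(f); np.savez('t2.npz',P=P)
c=cv2.resize(f['image'][130:200,185:285],(800,560),interpolation=2); cv2.imwrite('pics/t2.png',c[:,:,::-1])"
```

```text
shift [0.6 0.6 1.8] turn [-0.004  0.    -1.019] yaw 1.364 tcp [0.6153 0.0516 0.0699] j7 -0.64
[-6.90310242 -2.29411937  9.21176291] [-0.55510405  1.5306636  -0.13245089] 0.008755111061014212
```

>>> {"name": "step_arm", "arguments": {"moves": [[0, 0, 1, 0, 0, 0.15, 8], [0, 0, 1, 0, 0, 0.3, 8], [0, 0, 1, 0, 0, 0.45, 8], [0, 0, 1, 0, 0, 0.6, 8], [0, 0, 1, 0, 0, 0.75, 8], [0, 0, 1, 0, 0, 0.9, 8], [0, 0, 1, 0, 0, 1.05, 8], [0, 0, 1, 0, 0, 1.2, 8]]}}

```text
clock: 14.45
tcp_pos: [0.6143, 0.0526, 0.0697]
orientation: [-3.13, -0.253, 0.009]
contact_force: [-13.0, -2.1, 18.8]
grip_width: 0.0087
gripper_force: 33.6
```

>>> {"name": "step_arm", "arguments": {"moves": [[0, 0, 0, 0, 0, 0, 8], [0, 0, 0, 0, 0, 0, 30], [0, 0, 0, 0, 0, 0, 45], [0, 0, -40, 0, 0, 0, 45], [0, 0, -80, 0, 0, -0.15, 45], [0, 0, -120, 0, 0, -0.3, 45], [-60, 0, -140, 0, 0, -0.45, 45], [-100, 0, -140, 0, 0, -0.6, 45]]}}

```text
clock: 15.25
tcp_pos: [0.5226, 0.0368, 0.2102]
orientation: [2.91, 1.185, 0.008]
contact_force: [0.5, 0.4, 0.2]
grip_width: 0.045
gripper_force: 0.0
```

```bash
python3 -c "
from h import *
to(.618,-.15,.20,1.607)"
```

```text
shift [-62.3 200.3  10.3] turn [ 0.004 -0.004 -0.834] yaw 0.773 tcp [0.5226 0.0368 0.2102] j7 -1.06
```

>>> {"name": "step_arm", "arguments": {"moves": [[-55, 193, 20, 0, 0, -0.15, 45], [-55, 193, 20, 0, 0, -0.3, 45], [-55, 193, 20, 0, 0, -0.45, 45], [-55, 193, 20, 0, 0, -0.6, 45], [-55, 193, 20, 0, 0, -0.75, 45], [-55, 193, 20, 0, 0, -0.834, 45], [-55, 193, 20, 0, 0, -0.834, 45]]}}

```text
clock: 15.95
tcp_pos: [0.6154, -0.1415, 0.187]
orientation: [-2.187, -2.253, 0.0]
contact_force: [-0.3, -0.3, -0.3]
grip_width: 0.0451
gripper_force: 0.0
```

```bash
python3 -c "
from h import *
f=grab('wrist'); P=world(f); np.savez('w10.npz',P=P)
to(.618,-.15,.20,1.607)
g=P[...,2]; print(np.isnan(g).mean())
cv2.imwrite('pics/w10.png',f['image'][:,:,::-1])
c=f['image'][0:140,180:340]; cv2.imwrite('pics/w10c.png',cv2.resize(c,(800,700),interpolation=2)[:600,:,::-1])
"
```

```text
shift [ -9.1   2.4 -12.9] turn [-0.001 -0.001 -0.008] yaw 1.599 tcp [ 0.6153 -0.1409  0.1872] j7 0.02
0.004053751627604167
```

View pics/w10c.png

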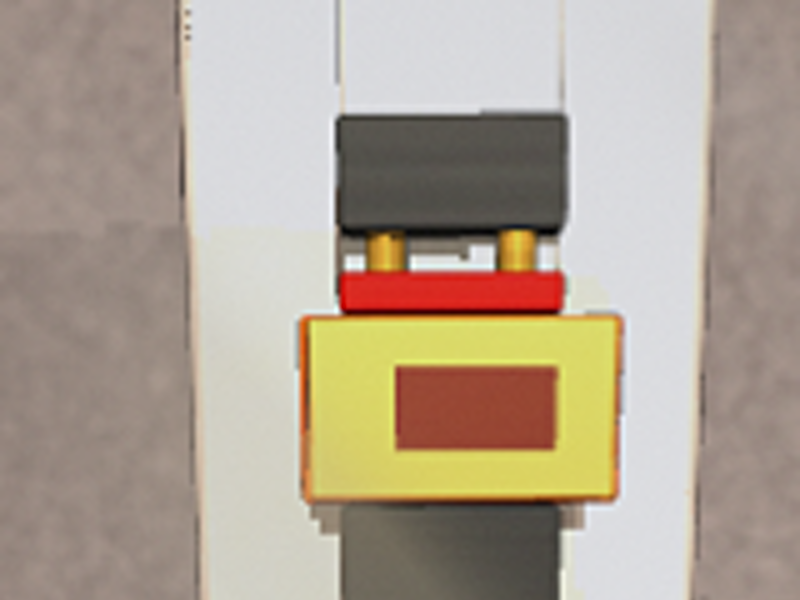

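```bash
python3 - <<'E'
from h import *
for n in ('w6','w10'):
    P=np.load(n+'.npz')['P']
    m=(P[...,2]>.0505)&(P[...,2]<.0565)&(abs(P[...,0]-.6175)<.012)&(P[...,1]<0.01)&(P[...,1]>-.12)
    y=np.sort(P[m][:,1]*1000); i=np.where(np.diff(y)>1.2)[0]
    print(n,'segments',[(a.round(1),b.round(1)) for a,b in zip(np.r_[y[0],y[i+1]],np.r_[y[i],y[-1]])])
P=np.load('w10.npz')['P']; blob(P,(271,82),.056,.07,45)
E
```

```text
w6 segments [(np.float64(-99.7), np.float64(-77.3)), (np.float64(-38.0), np.float64(-7.7))]
w10 segments [(np.float64(-99.5), np.float64(-77.4)), (np.float64(-49.6), np.float64(-43.0)), (np.float64(-41.8), np.float64(-22.1))]
(271, 82) c [620.1 -63.1] size [46.2 25.8] long deg 1.9 z 0.0602 n 2277
```

The pad is pressed about 2.7 mm (jaw assembly 30.3 → 27.5 mm) and the block sits against the fixed jaw. Another 0.4 rad brings it to about 4 mm.

```bash
python3 -c "
from h import *
to(.616,.0522,.069,.164)"
```

```text
shift [192.9   6.2 118.4] turn [-0.002 -0.     1.435] yaw 1.599 tcp [ 0.6153 -0.1409  0.1872] j7 0.02
```

>>> {"name": "step_arm", "arguments": {"moves": [[193, 6, 20, 0, 0, 0.15, 45], [193, 6, 40, 0, 0, 0.3, 45], [193, 6, 60, 0, 0, 0.45, 45], [193, 6, 65, 0, 0, 0.6, 45], [193, 6, 65, 0, 0, 0.75, 45], [193, 6, 65, 0, 0, 0.9, 45], [193, 6, 65, 0, 0, 1.05, 45], [193, 6, 65, 0, 0, 1.2, 45]]}}

```text
clock: 16.8
tcp_pos: [0.6151, 0.0533, 0.1225]
orientation: [-3.079, -0.619, 0.002]
contact_force: [0.8, 0.4, -1.1]
grip_width: 0.0447
gripper_force: 0.0
```

>>> {"name": "step_arm", "arguments": {"moves": [[0, 0, 0, 0, 0, 0.15, 45], [0, 0, 0, 0, 0, 0.235, 45], [0, 0, 0, 0, 0, 0.235, 45]]}}

```text
clock: 17.1
tcp_pos: [0.6152, 0.0531, 0.1227]
orientation: [-3.13, -0.263, 0.002]
contact_force: [1.0, -0.1, -0.4]
grip_width: 0.045
gripper_force: 0.0
```

```bash
python3 -c "
from h import *
to(.616,.0522,.069,.164)"
```

```text
shift [ 0.7  1.1 53.7] turn [-0.001  0.001  0.004] yaw 0.168 tcp [0.6152 0.0531 0.1227] j7 -1.6
```

>>> {"name": "step_arm", "arguments": {"moves": [[0.7, 1, 25, 0, 0, 0, 45], [0.7, 1, 53, 0, 0, 0, 45], [0.7, 1, 53, 0, 0, 0, 45], [0.7, 1, 53, 0, 0, 0, 8], [0.7, 1, 53, 0, 0, 0, 8], [0.7, 1, 53, 0, 0, 0, 8], [0.7, 1, 53, 0, 0, 0, 8]]}}

```text
clock: 17.8
tcp_pos: [0.6168, 0.053, 0.0709]
orientation: [-3.128, -0.267, -0.001]
contact_force: [-1.4, 3.6, 5.9]
grip_width: 0.0083
gripper_force: 31.8
```

>>> {"name": "step_arm", "arguments": {"moves": [[0, 0, 0, 0, 0, 0.15, 8], [0, 0, 0, 0, 0, 0.3, 8], [0, 0, 0, 0, 0, 0.42, 8], [0, 0, 0, 0, 0, 0.42, 8], [0, 0, 0, 0, 0, 0.42, 30], [0, 0, 0, 0, 0, 0.42, 45], [0, 0, -40, 0, 0, 0.42, 45], [0, 0, -90, 0, 0, 0.42, 70]]}}

```text
clock: 18.6
tcp_pos: [0.6141, 0.0503, 0.1579]
orientation: [3.115, -0.393, -0.012]
contact_force: [1.7, 0.7, 1.0]
grip_width: 0.0581
gripper_force: 0.0
```

```bash
python3 -c "
from h import *
print(r.get_obs()['clock'])
to(.618,-.14,.19,1.607)"
```

```text
18.6
shift [ 50.8 183.4 -31.9] turn [-0.005  0.008 -1.858] yaw -0.251 tcp [0.6141 0.0503 0.1579] j7 -1.95
```

>>> {"name": "step_arm", "arguments": {"moves": [[50, 183, -92, 0, 0, -0.15, 70], [50, 183, -92, 0, 0, -0.3, 70], [50, 183, -92, 0, 0, -0.45, 70], [50, 183, -92, 0, 0, -0.6, 70], [50, 183, -92, 0, 0, -0.75, 70], [50, 183, -92, 0, 0, -0.9, 70], [50, 183, -92, 0, 0, -1.05, 70], [50, 183, -92, 0, 0, -1.2, 70]]}}

```text
clock: 19.4
tcp_pos: [0.6189, -0.1396, 0.2511]
orientation: [-2.79, -1.442, 0.003]
contact_force: [0.1, 0.1, 0.3]
grip_width: 0.0701
gripper_force: 0.0
```

>>> {"name": "step_arm", "arguments": {"moves": [[0, 0, 0, 0, 0, -0.15, 70], [0, 0, 0, 0, 0, -0.3, 70], [0, 0, 0, 0, 0, -0.45, 70], [0, 0, 0, 0, 0, -0.6, 70], [0, 0, 0, 0, 0, -0.658, 70], [0, 0, 0, 0, 0, -0.658, 70]]}}

```text
clock: 20.0
tcp_pos: [0.6189, -0.1394, 0.251]
orientation: [-2.18, -2.26, 0.002]
contact_force: [0.4, 0.2, 0.7]
grip_width: 0.0696
gripper_force: 0.0
```

```bash
python3 - <<'E'
from h import *
to(.407,-.217,.06,1.607)
f=grab('wrist','w11.png'); P=world(f); np.savez('w11.npz',P=P)
m=(P[...,2]>.0505)&(P[...,2]<.0565)&(abs(P[...,0]-.6175)<.012)&(P[...,1]<0.01)&(P[...,1]>-.12)
y=np.sort(P[m][:,1]*1000); i=np.where(np.diff(y)>1.2)[0]
print('segments',[(a.round(1),b.round(1)) for a,b in zip(np.r_[y[0],y[i+1]],np.r_[y[i],y[-1]])])
f=grab('top','t3.png'); P=world(f)
m=((P[...,2]>0.007)&(P[...,2]<0.04)).astype(np.uint8)
k,l,s,c=cv2.connectedComponentsWithStats(m)
for i in range(1,k):
    if 25<s[i,4]<300 and 200<c[i][1]<300:
        q=P[l==i]; rc=cv2.minAreaRect((q[:,:2]*1000).astype(np.float32)); print(c[i].round(),s[i,4],np.round(rc[0]),np.round(rc[1]),round(rc[2]))
E
```

```text
shift [ -70.  -214.1  191.4] turn [-0.002 -0.    -0.   ] yaw 1.607 tcp [ 0.6189 -0.1394  0.251 ] j7 0.08
segments [(np.float64(-99.4), np.float64(-77.2)), (np.float64(-49.8), np.float64(-43.6)), (np.float64(-41.9), np.float64(-23.0))]
[260. 221.] 150 [447. -96.] [28. 49.] 33
[379. 232.] 172 [ 415. -450.] [49. 29.] 43
[500. 248.] 230 [ 365. -803.] [160.  38.] 9
[343. 236.] 90 [ 402. -344.] [30. 28.] 65
[154. 242.] 139 [383. 216.] [30. 41.] 64
[265. 264.] 193 [ 321. -114.] [36. 50.] 78
```

View pics/t3.png

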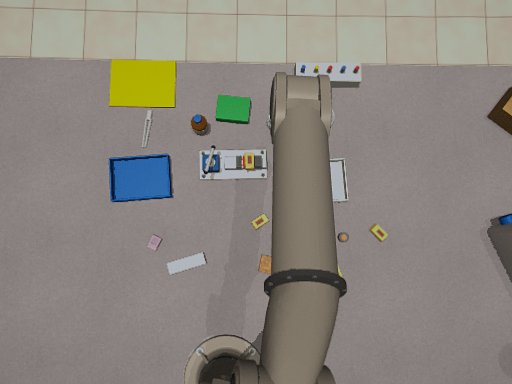

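Clamped: the pad is pressed about 3.5 mm (30.3 → 26.8). The top view shows pink still at (154,242) and mount 2 at (343,236). Mount 1 is hidden by the arm, so I'll go to it.

>>> {"name": "step_arm", "arguments": {"moves": [[-70, -214, 20, 0, 0, 0, 60], [-70, -214, 40, 0, 0, 0, 60], [-70, -214, 60, 0, 0, 0, 60], [-70, -214, 90, 0, 0, 0, 60], [-70, -214, 130, 0, 0, 0, 60], [-70, -214, 150, 0, 0, 0, 60], [-70, -214, 150, 0, 0, 0, 60]]}}

```text
clock: 20.8
tcp_pos: [0.4016, -0.2156, 0.0975]
orientation: [-2.177, -2.249, 0.009]
contact_force: [-1.1, 0.2, 1.3]
grip_width: 0.06
gripper_force: 0.0
```

```bash
cat >> h.py <<'E'
def near(x,y,rad=.06,z0=.008,z1=.03,save=None):
    "blobs of the wrist view near a spot"
    P=world(grab('wrist',save)); m=((P[...,2]>z0)&(P[...,2]<z1)&(np.hypot(P[...,0]-x,P[...,1]-y)<rad)).astype(np.uint8)
    k,l,s,c=cv2.connectedComponentsWithStats(m)
    for i in range(1,k):
        if s[i,4]>150:
            q=P[l==i]; zt=np.percentile(q[:,2],90); t=q[q[:,2]>zt-.004]; rc=cv2.minAreaRect((t[:,:2]*1000).astype(np.float32)); print(c[i].round(),s[i,4],'ztop',zt.round(4),np.round(rc[0],1),np.round(rc[1],1),round(rc[2],1))
E
python3 -c "
from h import *
near(.407,-.217,save='w12.png'); to(.407,-.217,.004,1.607)"
```

```text
[270. 204.] 1642 ztop 0.0212 [ 406.4 -218. ] [29.1 30.2] 2.1
shift [-1.5  2.2 96.2] turn [-0.007 -0.003 -0.002] yaw 1.605 tcp [ 0.4054 -0.2158  0.1002] j7 0.31
```

>>> {"name": "step_arm", "arguments": {"moves": [[-2, 1, 45, 0, 0, 0, 60], [-2, 1, 85, 0, 0, 0, 60], [-2, 1, 95, 0, 0, 0, 60], [-2, 1, 95, 0, 0, 0, 60], [-2, 1, 95, 0, 0, 0, 25], [-2, 1, 95, 0, 0, 0, 25], [-2, 1, 95, 0, 0, 0, 25], [-2, 1, 95, 0, 0, 0, 25]], "grip_force": 50}}

```text
clock: 21.65
tcp_pos: [0.4103, -0.2186, 0.0088]
orientation: [2.179, 2.26, 0.001]
contact_force: [-1.1, 0.2, 9.5]
grip_width: 0.0276
gripper_force: 48.5
```

>>> {"name": "step_arm", "arguments": {"moves": [[0, 0, 0, 0, 0, 0, 25], [0, 0, -40, 0, 0, 0, 25], [0, 0, -90, 0, 0, 0, 25], [0, 0, -100, 0, 0, 0, 25], [0, 0, -100, 0, 0, 0, 25]]}}

```text
clock: 22.15
tcp_pos: [0.4106, -0.2191, 0.1095]
orientation: [2.178, 2.258, 0.002]
contact_force: [-0.1, 0.3, -0.9]
grip_width: 0.0278
gripper_force: 49.4
```

```bash
python3 -c "
from h import *
to(.560,-.225,.105,1.607)
P=np.load('w2.npz')['P']; m=(P[...,2]>.02)&(P[...,2]<.034)&(P[...,1]<-.15)&(P[...,0]>.47)&(P[...,0]<.66); print(np.percentile(P[m],[1,99],axis=0))
d=np.load('top1.npz');T=d['P']
for p in [(290,165),(345,162),(290,202),(347,199),(317,182),(111,158),(168,157),(112,199),(170,197),(140,178)]: print(p,T[p[1],p[0]].round(3))"
```

```text
shift [-11.3 149.1   5.1] turn [ 0.004  0.002 -0.   ] yaw 1.607 tcp [ 0.4106 -0.2191  0.1095] j7 0.31
[[ 0.4961318  -0.35289526  0.02009168]
 [ 0.60894661 -0.17820278  0.03183306]]
(290, 165) [ 0.618 -0.188  0.009]
(345, 162) [ 0.63  -0.358  0.006]
(290, 202) [ 0.502 -0.185  0.029]
(347, 199) [ 0.513 -0.356  0.029]
(317, 182) [ 0.567 -0.271  0.006]
(111, 158) [0.629 0.347 0.032]
(168, 157) [0.635 0.18  0.029]
(112, 199) [0.507 0.338 0.033]
(170, 197) [0.517 0.175 0.003]
(140, 178) [0.574 0.266 0.008]
```

>>> {"name": "step_arm", "arguments": {"moves": [[-14, 154, 0, 0, 0, 0, 25], [-14, 154, 0, 0, 0, 0, 25], [-14, 154, 0, 0, 0, 0, 25], [-14, 154, 0, 0, 0, 0, 25], [-14, 154, 40, 0, 0, 0, 25], [-14, 154, 80, 0, 0, 0, 25], [-14, 154, 92, 0, 0, 0, 25], [-14, 154, 92, 0, 0, 0, 25]]}}

```text
clock: 22.95
tcp_pos: [0.5611, -0.2257, 0.0128]
orientation: [-2.176, -2.257, 0.005]
contact_force: [0.6, -0.1, -0.6]
grip_width: 0.0274
gripper_force: 56.0
```

>>> {"name": "step_arm", "arguments": {"moves": [[0, 0, 1, 0, 0, 0, 45], [0, 0, 1, 0, 0, 0, 45], [0, 0, -20, 0, 0, 0, 45], [0, 0, -60, 0, 0, 0, 45], [0, 0, -90, 0, 0, 0, 45], [0, 0, -90, 0, 0, 0, 45]]}}

```text
clock: 23.55
tcp_pos: [0.5662, -0.2275, 0.1091]
orientation: [2.177, 2.257, 0.004]
contact_force: [0.3, -0.1, 0.2]
grip_width: 0.0448
gripper_force: 0.0
```

```bash
python3 -c "
from h import *
near(.565,-.235,save='w13.png'); to(.402,-.344,.10,1.607); T=world(grab('top'));blob(T,(343,236),.012,.03,20)"
```

```text
[256. 133.] 660 ztop 0.0298 [ 559.3 -183.8] [58.2  5.3] 4.2
[255. 193.] 1630 ztop 0.0263 [ 561.4 -225.2] [29.7 30. ] 19.7
[342. 203.] 293 ztop 0.029 [ 623.9 -230.1] [ 1.8 26.9] 4.4
shift [-111.  -166.8    6.4] turn [ 0.003  0.001 -0.   ] yaw 1.607 tcp [ 0.5647 -0.2271  0.1068] j7 0.22
no blob [ 0.39146097 -0.19042682  0.65940629]
```

>>> {"name": "step_arm", "arguments": {"moves": [[-111, -167, 0, 0, 0, 0, 60], [-111, -167, 0, 0, 0, 0, 60], [-111, -167, 0, 0, 0, 0, 60], [-111, -167, 0, 0, 0, 0, 60], [-111, -167, 6, 0, 0, 0, 60], [-111, -167, 6, 0, 0, 0, 60]]}}

```text
clock: 24.25
tcp_pos: [0.398, -0.3437, 0.0969]
orientation: [-2.181, -2.254, 0.002]
contact_force: [0.6, -0.5, 0.4]
grip_width: 0.0599
gripper_force: 0.0
```

```bash
python3 -c "
from h import *
near(.402,-.344); to(.402,-.344,.007,1.607)"
```

```text
[265. 204.] 1649 ztop 0.0213 [ 399.3 -346.3] [29.  30.6] 2.7
shift [-1.6  2.4 90.4] turn [-0.003 -0.002 -0.   ] yaw 1.607 tcp [ 0.3999 -0.3427  0.0974] j7 0.55
```

>>> {"name": "step_arm", "arguments": {"moves": [[-3, 0, 45, 0, 0, 0, 60], [-3, 0, 80, 0, 0, 0, 60], [-3, 0, 90, 0, 0, 0, 60], [-3, 0, 90, 0, 0, 0, 60], [-3, 0, 90, 0, 0, 0, 25], [-3, 0, 90, 0, 0, 0, 25], [-3, 0, 90, 0, 0, 0, 25], [-3, 0, 90, 0, 0, 0, 25]]}}

```text
clock: 25.1
tcp_pos: [0.4016, -0.347, 0.0103]
orientation: [2.179, 2.261, -0.0]
contact_force: [-0.1, 1.7, 6.1]
grip_width: 0.0271
gripper_force: 49.0
```

>>> {"name": "step_arm", "arguments": {"moves": [[0, 0, 0, 0, 0, 0, 25], [0, 0, -40, 0, 0, 0, 25], [0, 0, -90, 0, 0, 0, 25], [0, 0, -100, 0, 0, 0, 25], [0, 0, -100, 0, 0, 0, 25]]}}

```text
clock: 25.6
tcp_pos: [0.402, -0.3478, 0.1115]
orientation: [2.178, 2.258, -0.0]
contact_force: [0.2, -0.6, -0.5]
grip_width: 0.0274
gripper_force: 49.3
```

```bash
python3 -c "
from h import *
to(.562,-.305,.015,1.607); print(r.get_obs()['grip_width'])"
```

```text
shift [ 37.3 161.1  96.9] turn [ 0.003  0.003 -0.   ] yaw 1.607 tcp [ 0.402  -0.3478  0.1115] j7 0.55
0.027369487950431832
```

>>> {"name": "step_arm", "arguments": {"moves": [[37, 163, 0, 0, 0, 0, 25], [37, 163, 0, 0, 0, 0, 25], [37, 163, 0, 0, 0, 0, 25], [37, 163, 0, 0, 0, 0, 25], [37, 163, 40, 0, 0, 0, 25], [37, 163, 80, 0, 0, 0, 25], [37, 163, 95, 0, 0, 0, 25], [37, 163, 95, 0, 0, 0, 25]]}}

```text
clock: 26.4
tcp_pos: [0.5599, -0.3026, 0.0105]
orientation: [-2.176, -2.257, 0.004]
contact_force: [0.2, 0.4, 0.2]
grip_width: 0.0279
gripper_force: 68.0
```

>>> {"name": "step_arm", "arguments": {"moves": [[0, 0, 0, 0, 0, 0, 45], [0, 0, 0, 0, 0, 0, 45], [0, 0, -20, 0, 0, 0, 45], [0, 0, -60, 0, 0, 0, 45], [0, 0, -110, 0, 0, 0, 45], [0, 0, -160, 0, 0, 0, 45], [0, 0, -180, 0, 0, 0, 45]]}}

```text
clock: 27.1
tcp_pos: [0.5644, -0.3047, 0.1995]
orientation: [2.177, 2.256, 0.003]
contact_force: [1.0, -1.5, -1.0]
grip_width: 0.0454
gripper_force: 0.0
```

```bash
python3 -c "
from h import *
near(.565,-.27,.1,.012,.0275); T=world(grab('top'));blob(T,(154,242),.008,.03,20); to(.382,.215,.12,2.64)"
```

```text
[262.  32.] 307 ztop 0.0264 [ 558.8 -186.5] [108.8   0.9] 4.3
[329. 119.] 574 ztop 0.0263 [ 625.9 -266. ] [  0.9 156.6] 4.2
[198. 124.] 522 ztop 0.0258 [ 505.5 -274.7] [  1.2 160.1] 4.4
[261.  79.] 972 ztop 0.0262 [ 561.1 -225.5] [28.9 29.3] 2.5
[256. 163.] 850 ztop 0.0264 [ 559.2 -300.6] [29.  29.8] 2.2
[266. 213.] 641 ztop 0.0262 [ 571.2 -351.2] [115.2   1.5] 4.4
(154, 242) c [383.  216.3] size [29.6 40.2] long deg -25.1 z 0.0149 n 129
shift [ 526.2 -164.    75.6] turn [ 0.004  0.006 -1.033] yaw 1.607 tcp [ 0.5644 -0.3048  0.1983] j7 0.36
```

Both mounts are in the white tray, standing at (561,-225) and (559,-301) mm. Next is the pink cassette.

>>> {"name": "step_arm", "arguments": {"moves": [[507, -166, 0, 0, 0, 0, 60], [507, -166, 0, 0, 0, 0, 60], [507, -166, 0, 0, 0, 0, 60], [507, -166, 0, 0, 0, 0, 60], [507, -166, 0, 0, 0, 0, 60], [507, -166, 0, 0, 0, 0, 60], [507, -166, 0, 0, 0, 0, 60], [507, -166, 0, 0, 0, 0, 60]]}}

```text
clock: 28.0
tcp_pos: [0.4221, 0.0731, 0.193]
orientation: [-2.18, -2.26, 0.003]
contact_force: [0.0, 0.5, 0.1]
grip_width: 0.06
gripper_force: 0.0
```

```bash
python3 -c "
from h import *
to(.40,.18,.17,1.607)"
```

```text
shift [107.7 -18.2  23.1] turn [-0.003 -0.    -0.   ] yaw 1.607 tcp [0.4221 0.0731 0.193 ] j7 -0.35
```

>>> {"name": "step_arm", "arguments": {"moves": [[110, -28, 23, 0, 0, 0, 60], [110, -28, 23, 0, 0, 0, 60], [110, -28, 23, 0, 0, 0, 60], [110, -28, 23, 0, 0, 0, 60]]}}

```text
clock: 28.4
tcp_pos: [0.3899, 0.1829, 0.1698]
orientation: [-2.172, -2.265, 0.003]
contact_force: [-0.1, -0.8, 0.5]
grip_width: 0.06
gripper_force: 0.0
```

```bash
python3 -c "
from h import *
near(.383,.215,.07,.005,.03,save='w14.png'); to(.383,.215,.10,1.607)"
```

```text
[252. 135.] 1503 ztop 0.0151 [383.3 213.5] [27.2 30. ] 64.0
shift [34.3 -6.2 70. ] turn [-0.004 -0.     0.003] yaw 1.61 tcp [0.3908 0.181  0.17  ] j7 -0.65
```

View pics/w14.png

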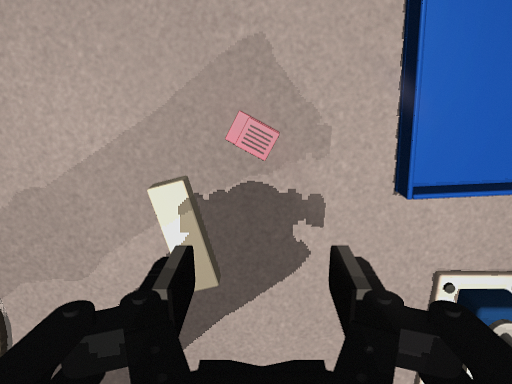

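The pink cassette is at (252,135), with its long axis about -26° from world x. Its ridged top is flat and the sloped end is at the left. I'll grip across the 28 mm at yaw 2.69.

>>> {"name": "step_arm", "arguments": {"moves": [[35, -10, 30, 0, 0, -0.15, 60], [35, -10, 60, 0, 0, -0.3, 60], [35, -10, 70, 0, 0, -0.45, 60], [35, -10, 70, 0, 0, -0.6, 60], [35, -10, 70, 0, 0, -0.75, 60], [35, -10, 70, 0, 0, -0.9, 60], [35, -10, 70, 0, 0, -1.05, 60], [35, -10, 70, 0, 0, -1.08, 60]]}}

```text
clock: 29.25
tcp_pos: [0.3811, 0.2133, 0.1005]
orientation: [-0.708, -3.059, 0.001]
contact_force: [1.0, -0.3, -0.9]
grip_width: 0.0602
gripper_force: 0.0
```

```bash
python3 -c "
from h import *
f=grab('wrist','w15.png'); P=world(f)
hsv=cv2.cvtColor(f['image'],cv2.COLOR_RGB2HSV); m=(hsv[...,1]>60)&((hsv[...,0]>150)|(hsv[...,0]<6))&(np.hypot(P[...,0]-.383,P[...,1]-.215)<.05)
q=P[m&(P[...,2]>.005)]; print(len(q),cv2.minAreaRect((q[:,:2]*1000).astype(np.float32)),np.percentile(q[:,2],[5,50,95]))
to(.380,.215,.007,2.69)"
```

```text
2689 ((378.9994812011719, 217.37814331054688), (97.33946990966797, 40.56523132324219), 67.87549591064453) [0.00749783 0.01411896 0.17807399]
shift [ 1.3  1.  93.5] turn [-0.001 -0.002 -0.005] yaw 2.685 tcp [0.381  0.2136 0.1005] j7 0.13
```

>>> {"name": "step_arm", "arguments": {"moves": [[2, 1.5, 45, 0, 0, 0, 60], [2, 1.5, 82, 0, 0, 0, 60], [2, 1.5, 93, 0, 0, 0, 60], [2, 1.5, 93, 0, 0, 0, 60], [2, 1.5, 93, 0, 0, 0, 22], [2, 1.5, 93, 0, 0, 0, 22], [2, 1.5, 93, 0, 0, 0, 22], [2, 1.5, 93, 0, 0, 0, 22]], "grip_force": 40}}

```text
clock: 30.1
tcp_pos: [0.3803, 0.2182, 0.0095]
orientation: [0.709, 3.06, 0.003]
contact_force: [-0.8, -0.1, 6.9]
grip_width: 0.0261
gripper_force: 38.9
```

>>> {"name": "step_arm", "arguments": {"moves": [[0, 0, 0, 0, 0, 0, 22], [0, 0, -40, 0, 0, 0, 22], [0, 0, -90, 0, 0, 0, 22], [0, 0, -100, 0, 0, 0, 22], [0, 0, -100, 0, 0, 0, 22]]}}

```text
clock: 30.6
tcp_pos: [0.3811, 0.2181, 0.1104]
orientation: [0.709, 3.057, 0.005]
contact_force: [-0.2, -0.7, -0.8]
grip_width: 0.0263
gripper_force: 39.9
```

```bash
python3 -c "
from h import *
to(.571,.262,.02,2.69); print(r.get_obs()['grip_width'])"
```

```text
shift [-151.   122.6   91.2] turn [ 0.004  0.002 -0.004] yaw 2.686 tcp [0.3811 0.2181 0.1104] j7 0.13
0.02627263670990289
```

>>> {"name": "step_arm", "arguments": {"moves": [[-151, 123, 0, 0, 0, 0, 22], [-151, 123, 0, 0, 0, 0, 22], [-151, 123, 0, 0, 0, 0, 22], [-151, 123, 0, 0, 0, 0, 22], [-151, 123, 0, 0, 0, 0, 22], [-151, 123, 50, 0, 0, 0, 22], [-151, 123, 85, 0, 0, 0, 22], [-151, 123, 93, 0, 0, 0, 22]]}}

```text
clock: 31.4
tcp_pos: [0.5659, 0.2605, 0.0116]
orientation: [-0.705, -3.054, 0.008]
contact_force: [-14.4, -10.0, 51.7]
grip_width: 0.0263
gripper_force: 54.1
```

>>> {"name": "step_arm", "arguments": {"moves": [[0, 0, 0, 0, 0, 0, 22], [0, 0, 0, 0, 0, 0, 45], [0, 0, 0, 0, 0, 0, 45], [0, 0, -30, 0, 0, 0, 45], [0, 0, -80, 0, 0, 0, 45], [0, 0, -130, 0, 0, 0, 45], [0, 0, -180, 0, 0, 0, 45]]}}

```text
clock: 32.1
tcp_pos: [0.5686, 0.2614, 0.1964]
orientation: [-0.707, -3.059, 0.0]
contact_force: [1.2, -0.1, -0.1]
grip_width: 0.0449
gripper_force: 0.0
```

```bash
python3 -c "
from h import *
near(.571,.262,.1,.009,.0275); 
P=world(grab('top','t4.png'));m=((P[...,2]>0.007)&(P[...,2]<0.04)).astype(np.uint8)
k,l,s,c=cv2.connectedComponentsWithStats(m)
for i in range(1,k):
    if 25<s[i,4]<300 and 170<c[i][1]<300: print(c[i].round(),s[i,4],np.median(P[l==i],axis=0).round(3))"
```

```text
[340. 123.] 348 ztop 0.0254 [563.2 344.8] [110.8   0.6] 5.4
[261. 168.] 1238 ztop 0.02 [571.4 258. ] [27.  30.2] 64.6
[191. 211.] 749 ztop 0.0259 [577.9 180. ] [111.8   1.4] 5.4
[299. 221.] 1095 ztop 0.0258 [631.2 267.4] [  1.6 158.7] 5.2
[260. 221.] 149 [ 0.446 -0.096  0.021]
[379. 232.] 176 [ 0.416 -0.45   0.021]
[500. 249.] 224 [ 0.373 -0.798  0.029]
[335. 272.] 167 [ 0.298 -0.317  0.021]
```

View pics/t4.png

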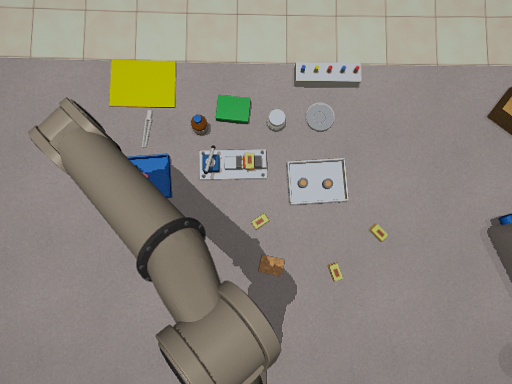

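The cassette is in the blue tray, flat with its top at 20 mm. Both mounts are in the white tray at (303,183) and (328,184). The block is clamped at (249,161), the bystanders are unmoved and the gripper is clear.

```bash
python3 -c "
from h import *
print(r.get_obs()['contact_force']); print(r.hand_in())"
```

```text
[ 0.75702325  0.67921229 -1.6991176 ]
the job is handed in; nothing more can be done
None
```

I clamped the specimen flat in the vise with the pad pressed in about 3.5 mm by depth measurement, put the pink cassette in the blue tray and both mounts in the white tray, and handed the job in. The hand-in returned no verdict; the one irregularity was a brief 52 N contact force while setting down the cassette, probably the fingertips on the tray floor.

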